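# Slide a filter module home in its chassis lane

### The job

Push the big flat metal filter module down the lane between the two black guide rails of the open chassis until it is fully home against the black stop block at the lane's end, then move clear. It stands in front of the lane, perhaps askew or off centre, so nudge it into line as needed; neither the module nor the robot may touch either rail. Only push it along the chassis floor, never lift or tip it, and leave the other things where they are.

Things in the scene. Friction and masses are not known exactly. Their poses are not given: they have to be found in the camera images.
- chassis: open instrument chassis fixed to the table: grey plate 430 x 340 x 6 mm, rims 14 mm high on its long sides and far end. Own +x = direction of pushing, within 0.22 rad of world -y (the robot's right); origin at table height on the lane's centre line. Plate from x = -250 to 180 mm and y = -170 to 170 mm; 20 mm high steel blocks in both far corners
- mouth (a point): middle of the lane's mouth, where the rails begin, on the plate's surface (6 mm above the table): chassis x = -20 mm
- home (a point): where the module's origin lies when it is fully home: on the lane's centre line on the plate's surface, chassis x = +95 mm
- module: filter module: closed aluminium box with screwed steel lid, 100 long (own x) x 96 wide (y) x 45 mm high, 0.3 to 0.65 kg, loose on the plate in front of the lane; slides with ordinary friction. Origin mid-underside. At the start up to 0.2 rad askew of chassis x, up to 18 mm off the centre line, at chassis x = -140 to -100 mm. Centred and straight it has 9 mm of room to each rail
- rail_a: black plastic guide rail on the chassis +y side of the lane, 165 long x 8 thick x 18 mm high, on the plate (top 24 mm above the table), not to be touched. Origin mid-underside, own x along the lane. Inner face 57 mm from the centre line, outer face 65 mm; a foot 3 mm high reaches out to 80 mm
- rail_b: black plastic guide rail on the chassis -y side of the lane, 165 long x 8 thick x 18 mm high, on the plate (top 24 mm above the table), not to be touched. Origin mid-underside, own x along the lane. Inner face 57 mm from the centre line, outer face 65 mm; a foot 3 mm high reaches out to 80 mm
- stop: black block at the end of the lane, fixed to the chassis, 100 mm wide, 30 mm high, 20 mm thick, with three brass pins on top. Origin at the bottom middle of the face that the module meets
- adapter: brass coaxial adapter lying on the chassis outside rail_a, 42 x 20 x 20 mm, a bystander; origin at its underside
- attenuator: small steel attenuator block with a brass connector at each end, 79 x 30 x 22 mm, lying on the chassis outside rail_b, a bystander; origin at its underside
- spool: grey plastic wire spool standing on the table, 56 mm across, 42 mm high, a bystander; origin at its underside
- microphone: black hand microphone lying on the table, 100 x 55 x 30 mm, a bystander; origin at its underside
- mouse: grey computer mouse on the table, 100 x 58 x 34 mm, a bystander; origin at its underside
- screwdriver: black-handled screwdriver lying on the table, about 200 mm long, a bystander
- jar: small closed jar standing on the table, 52 mm across, 55 mm high, a bystander; origin at its underside
There are look-alikes about, which are no part of the job. What is meant by the module is not yellow, and is the larger of those in its own colour.

How it is judged:
At the end, for the whole second after the job is handed in: The module lies flat and at rest in the lane, its leading face within 5 mm of the stop, between the rails (within 9 mm of the centre line and 0.15 rad of straight) (x of module in the frame of chassis between 0.09 and 0.098 m and y of module in the frame of chassis between -0.009 and 0.009 m and z of module in the frame of chassis below 0.009 m and angle between the x axis of module and the x axis of chassis, either way round below 0.15 rad and angle between module's own z axis and vertical below 0.05 rad and linear speed of module below 0.01 m/s); the robot touches nothing.
It fails at once if the module touches a rail (contact force between module and rail_a above 0.2 N or contact force between module and rail_b above 0.2 N).
It fails at once if the robot touches a rail (contact force between any of the fingers, the arm and rail_a above 0.2 N or contact force between any of the fingers, the arm and rail_b above 0.2 N).
It fails at once if the module is lifted more than 6 mm off the chassis plate or tipped by more than 0.12 rad (z of module in the frame of chassis above 0.012 m or angle between module's own z axis and vertical above 0.12 rad).
It fails at once if a bystander is moved by more than 15 mm (distance of any of adapter, attenuator, spool, microphone, mouse, screwdriver, jar from where it was at the start of the episode above 0.015 m).
It also fails if it takes over 64 s, if anything falls off the work surface, if the arm or the gripper's body presses on something with over 40 N, if the wrist force passes 120 N, or if a joint passes its speed limit or range.

### The arm

A 6-joint arm with a two-finger parallel gripper is mounted at the origin on the work surface. World frame = base frame: x ahead of the robot, y to its left, z up, the work surface at z = 0. Lengths are in m, angles in rad, forces in N, time in s.
With the tool pointing down it reaches from about 0.275 to 0.775 m from the base axis. Payload 14.6 kg.
Tool frame: the origin (TCP) lies on the front face of the gripper's body, between the roots of the fingers; the fingertips stand 73 mm ahead of it and the grasp point (between the pads) lies 54 mm ahead of it; z points along the fingers, y is the line along which they close (so a half turn about z gives the same grasp; the last joint's range is limited). The gripper opens to 85 mm and grips with 20 to 120 N. Pads are 22 mm wide; open, the fingers measure 114 mm over their backs; the gripper's body (76 mm by 85 mm) begins 54 mm behind the grasp point. The pads swing forward as they close: fully open they stand 13 mm farther back than shut.
Start: joints at [-1.383, 0.263, -0.048, 1.259, 0, 1.415], TCP at [0.176, -0.494, 0.304] pointing down, gripper open.
Joint ranges: [-2.65, 2.65], [-0.89, 1.7], [-1.18, 1.37], [-2.13, 2.11], [-1.35, 1.29], [-3.14, 3.14]. Speed limits (rad/s): [1.89, 1.89, 2.57, 2.79, 3.14, 3.14].

### API

Orientations are given as a unit quaternion [w, x, y, z].
In Python, from plant import env gives the robot as it stands. The module is installed in compiled form; this text tells all that it offers.
- The arm moves only by the tool apply_moves, never from a script. Its argument "series" is one flat list of numbers, 7 for each row, row after row: the turn, a rotation vector about the tool's x, y, z in rad, then the shift along the tool's x, y, z in m, then the opening in per cent of the stroke, from 0 (shut) to 100 (fully open). In form: [wx, wy, wz, dx, dy, dz, grip, wx, wy, wz, dx, dy, dz, grip, ...]. A call has 1 to 10 rows; each row shifts and turns the commanded pose from where the row before left it, along the tool's axes as they then stand; what a row does not reach is not made up. A row lasts 1/8 s, in which the tool goes at most 62.5 mm and 10.7 degrees, less where a joint would pass 70% of its speed; a pose out of reach is approached as far as the arm can. A call with a gripper value outside its range is refused whole. The fingers move at their own pace and stop on an object; "newtons" is the grip in N (left out, the last holds). Time passes only in rows, so rows that do not move let the fingers close. It gives the time, the measured TCP pose, the force, the opening and the grip force at its end, in the units of the state.
- env.observe(): the state, without advancing time (a new reading comes with each control period).
- env.get_image(name): name is "scene" or "top" or "wrist"; returns a dict with "image" (480x640x3 uint8, red, green, blue), "z_map" (480x640 float32, m along the optical axis (not along the pixel's ray), 0 where there is no reading), "camera_matrix" (3x3 intrinsics, pixels), "R" (3x3) and "t" (3): a world point X has camera coordinates R X + t; the wrist camera has in their place "tool_from_camera" (4x4, takes a point from camera to tool coordinates, whose origin is the TCP and whose axes are the flange's). Camera axes: x right, y down, z forward; pixel columns grow to the right and rows downward; lengths in m; the calibration is good to about 2 mm. A picture is of the moment at which its call begins: read the wrist's pose just before it.
- env.job_done(): hands the job in; it is judged then, once.
The state is a dict: "time": time; "joint_positions": joint angles; "qvel": joint speeds; "tau": joint torques, N m; "position": TCP position; "ee_rot": TCP orientation; "ft_force": force on the tool from outside, world axes, zero at the start; "moment": the same for the moment, N m; "width": opening from 0.0 (shut) to 1.0 (fully open); "grip_force": force on a finger pad.
Only numpy, scipy, OpenCV 4.12 (cv2) and the standard library are available. Lean on these libraries where they do the work, as an engineer would, in place of code of your own. Each camera call takes 0.05 s, during which the arm holds its last target. There are 200 camera calls.

## Working session

There is one attempt and no reset: what is moved stays moved. The work goes in short steps, Python scripts to look and compute and a tool call to move; the robot and the scene stay as the last step left them, time stands still between calls to the robot, and variables do not carry over. Pictures are saved under pics/ and viewed, at most 10 in all, crops included, and the job is handed in when it is done.

Besides the shell and the picture viewer there is one more tool, called after "Call:" by a JSON object that holds its "method" and its "body". apply_moves: Moves the arm, as the interface text tells. Its arguments: {"type":"object","properties":{"series":{"type":"array"},"newtons":{"type":"number"}},"required":["series"]}

```bash
mkdir -p pics; python3 - <<'E'
from plant import env
import cv2,numpy as np
s=env.observe();print(s)
for n in("top","scene"):
    d=env.get_image(n);cv2.imwrite(f"pics/{n}0.png",d["image"][:,:,::-1]);np.savez(f"{n}0.npz",**d)
    print(n,d["camera_matrix"],d["R"],d["t"])
E
```

```text
{'time': 0.0, 'joint_positions': array([-1.38331063e+00,  2.63490711e-01, -4.89282256e-02,  1.25937826e+00,
        1.60879556e-05,  1.41551858e+00]), 'qvel': array([ 0.00039984, -0.0017991 , -0.00160624, -0.0012253 ,  0.00043995,
       -0.00081069]), 'tau': array([-6.46135159e-04, -6.37611365e+01,  3.84561968e+01,  1.38249635e-02,
       -1.69326408e-04,  2.53869246e-05]), 'position': array([ 0.17642099, -0.49426651,  0.30344495]), 'ee_rot': array([-5.00500530e-04,  9.85349941e-01,  1.70543962e-01, -1.57249520e-08]), 'ft_force': array([-0.85785442,  0.27514147,  0.04899981]), 'moment': array([ 0.02800578, -0.00618234,  0.02416578]), 'grip_force': 0.0, 'width': 0.999025806337186}
top [[588.82157791   0.         311.96968065]
 [  0.         588.82157791 236.68277142]
 [  0.           0.           1.        ]] [[-0.02611866 -0.99960848 -0.01003552]
 [-0.98088707  0.02756324 -0.19261572]
 [ 0.19281692  0.00481285 -0.98122295]] [0.00581137 0.43323868 1.37365134]
scene [[588.15984258   0.         318.29201916]
 [  0.         588.15984258 226.3096094 ]
 [  0.           0.           1.        ]] [[-0.69690634  0.71691802 -0.01871087]
 [ 0.45684262  0.42367662 -0.78217194]
 [-0.5528258  -0.55364851 -0.62278164]] [ 0.31795184 -0.16882847  1.71957226]
```

View pics/top0.png

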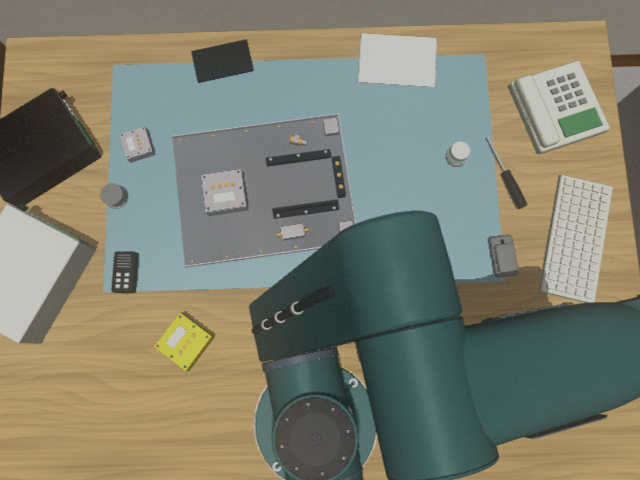

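View pics/scene0.png

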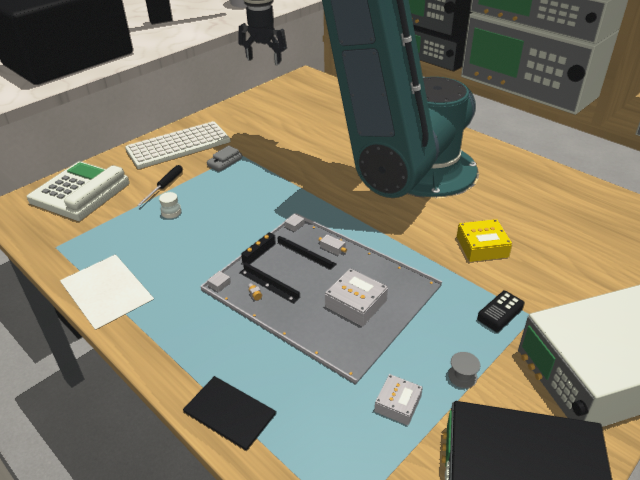

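The top view shows the module at about (224,191), rails at (298,157) and (306,209), and the stop at (339,177), with the lane running right in the image. The arm clears the lane. Next I measure the module, rails and stop.

```bash
cat > h.py <<'E'
import numpy as np,cv2
def cast(d,uv,z):
    K,R,t=d["camera_matrix"],d["R"],d["t"]
    uv=np.atleast_2d(uv).astype(float)
    r=np.c_[uv,np.ones(len(uv))]@np.linalg.inv(K).T@R
    c=-R.T@t
    return c+r*((z-c[2])/r[:,2])[:,None]
def world(d):
    v,u=np.mgrid[:480,:640];z=d["z_map"]
    p=np.stack([u,v,np.ones_like(u)],-1)@np.linalg.inv(d["camera_matrix"]).T*z[...,None]
    return (p-d["t"])@d["R"]
def rect(d,mask,z):
    "min-area rectangle of the largest blob of mask cast on height z: centre, long-side angle, sizes (mm)"
    cs,_=cv2.findContours(mask.astype(np.uint8),cv2.RETR_EXTERNAL,cv2.CHAIN_APPROX_NONE)
    c=max(cs,key=cv2.contourArea)[:,0]
    P=cast(d,c,z)[:,:2]
    r=cv2.minAreaRect((P*1000).astype(np.float32));return r
E
python3 - <<'E'
import numpy as np,cv2
from h import *
d=dict(np.load("top0.npz"));W=world(d);im=d["image"].astype(int)
v,u=np.mgrid[:480,:640]
def box(a,b,c,e):return (u>=a)&(u<=c)&(v>=b)&(v<=e)
dark=im.max(2)<45
mod=box(190,160,255,220)
print("mod z",np.percentile(W[mod][:,2],[5,50,90,99]),"grey px",im[191,210],im[200,185],im[158,298])
print("ra",rect(d,dark&box(258,143,334,172),.024))
print("rb",rect(d,dark&box(265,196,342,222),.024))
print("stop",rect(d,dark&box(330,150,350,200),.036))
print("mod z",rect(d,mod&(W[...,2]>.045),.051))
print("mod c",rect(d,mod&(im.min(2)>110),.051))
for n,p in dict(p1=(173,136),p2=(340,115),p3=(187,266)).items():print(n,cast(d,p,.01))
d2=dict(np.load("scene0.npz"));W2=world(d2);i2=d2["image"]
m=(u>315)&(u<395)&(v>260)&(v<330)&(W2[...,2]>.047)
print("mod scene",rect(d2,m,.051))
E
```

```text
mod z [0.00179947 0.00992806 0.05304311 0.05728948] grey px [173 171 169] [121 122 126] [55 59 60]Traceback (most recent call last):
  File "<stdin>", line 9, in <module>
  File "h.py", line 15, in rect
    c=max(cs,key=cv2.contourArea)[:,0]
      ~~~^^^^^^^^^^^^^^^^^^^^^^^^
ValueError: max() iterable argument is empty
```

```bash
python3 - <<'E'
import numpy as np,cv2
from h import *
d=dict(np.load("top0.npz"));W=world(d);im=d["image"].astype(int)
v,u=np.mgrid[:480,:640]
def box(a,b,c,e):return (u>=a)&(u<=c)&(v>=b)&(v<=e)
print(im[150:166,290].max(1),im[180,255:262].max(1))
dark=im.max(2)<62
mod=box(190,160,255,220)
print("ra",rect(d,dark&box(258,143,334,172),.024))
print("rb",rect(d,dark&box(265,196,342,222),.024))
print("stop",rect(d,dark&box(330,150,350,200),.036))
print("mod z",rect(d,mod&(W[...,2]>.04),.051))
print("mod c",rect(d,mod&(im.min(2)>140),.051))
for n,p in dict(p1=(173,136),p2=(340,115),p3=(187,266)).items():print(n,cast(d,p,.01))
d2=dict(np.load("scene0.npz"));W2=world(d2);i2=d2["image"]
m=(u>315)&(u<395)&(v>260)&(v<330)&(W2[...,2]>.045)
print("mod scene",rect(d2,m,.051))
a=d["image"][110:275,165:365];cv2.imwrite("pics/c.png",cv2.resize(a[:,:,::-1],None,fx=4,fy=3.6))
E
```

```text
[122 121 124 121  81  59  59  64  58  59  61  51  50  86 116 123] [122 122 121 124 122 127 125]
ra ((639.2223510742188, 23.287376403808594), (19.868555068969727, 159.45938110351562), 6.094085216522217)
rb ((506.9029541015625, 8.736663818359375), (24.03960418701172, 159.372314453125), 6.3424224853515625)
stop ((542.734619140625, -78.65858459472656), (17.15062141418457, 22.794828414916992), 88.03428649902344)
mod z ((552.0419921875, 207.251220703125), (98.47607421875, 100.00593566894531), 7.421762943267822)
mod c ((552.9895629882812, 207.513427734375), (95.30707550048828, 98.8687515258789), 7.147612571716309)
p1 [[0.71126591 0.34190783 0.01      ]]
p2 [[ 0.7552317  -0.08588508  0.01      ]]
p3 [[0.37520508 0.30114816 0.01      ]]
mod scene ((558.5007934570312, 213.44871520996094), (100.62844848632812, 103.91716003417969), 6.763934135437012)
```

View pics/c.png

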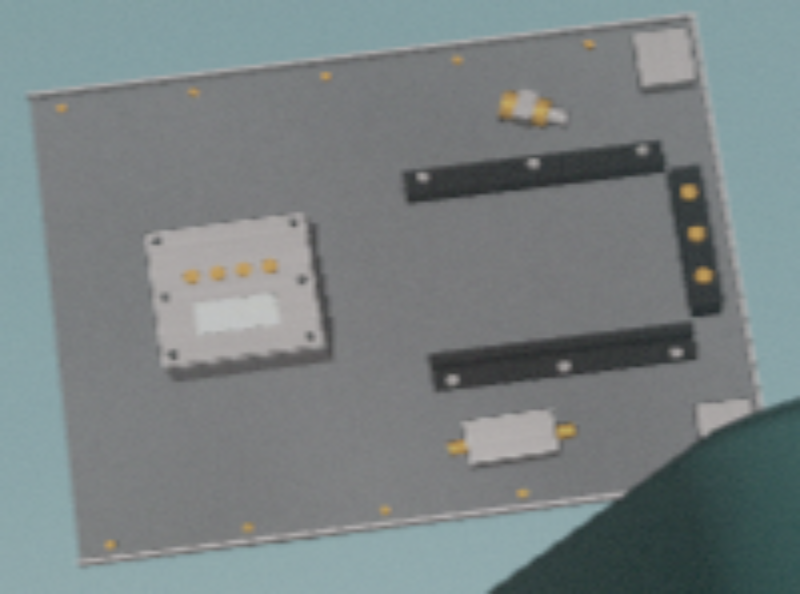

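Call:
{"method": "apply_moves", "body": {"series": [0,0,-0.083,0.039,-0.039,0,50,0,0,-0.083,0.042,-0.036,0,50,0,0,-0.083,0.045,-0.032,0,50,0,0,-0.083,0.047,-0.029,0,50,0,0,-0.083,0.049,-0.025,0,50,0,0,-0.083,0.051,-0.02,0,50,0,0,-0.083,0.053,-0.016,0,50,0,0,-0.083,0.054,-0.012,0,50,0,0,-0.083,0.055,-0.007,0,50,0,0,-0.083,0.055,-0.002,0,50]}}

```text
time: 1.35
position: [0.4099, 0.0077, 0.3039]
ee_rot: [0.0, 0.832, 0.555, 0.0]
ft_force: [0.9, -1.8, 0.6]
width: 0.502
grip_force: 0.0
```

```bash
cat > snap.py <<'E'
import sys,numpy as np,cv2
from plant import env
from scipy.spatial.transform import Rotation as Ro
n=sys.argv[1]
s=env.observe();d=env.get_image("wrist")
T=np.eye(4);q=s["ee_rot"];T[:3,:3]=Ro.from_quat(q[[1,2,3,0]]).as_matrix();T[:3,3]=s["position"]
C=T@d["tool_from_camera"];d["R"]=C[:3,:3].T;d["t"]=-C[:3,:3].T@C[:3,3]
np.savez(n+".npz",**d);cv2.imwrite(f"pics/{n}.png",d["image"][:,:,::-1])
x=T[:3,0];print(s["time"],s["position"].round(4),"toolx deg",np.degrees(np.arctan2(x[1],x[0])).round(2),"cam",C[:3,3].round(3),"fwd",C[:3,2].round(3),"f",s["ft_force"].round(1),"w",s["width"])
E
python3 snap.py w0
```

```text
1.35 [0.4099 0.0077 0.3039] toolx deg 67.36 cam [0.435 0.072 0.374] fwd [-0.102 -0.247 -0.964] f [ 0.9 -1.8  0.6] w 0.5016144931033284
```

View pics/w0.png

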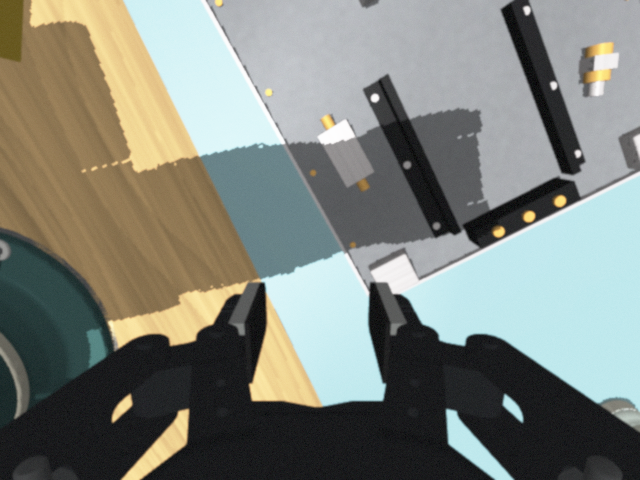

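Wrist picture: rails around (410,155) and (540,85), stop at (520,215); the module is out of view beyond the top. I move so that the camera sees module and rails together.

Call:
{"method": "apply_moves", "body": {"series": [0,0,-0.101,0.034,0.018,-0.01,50,0,0,-0.101,0.032,0.022,-0.01,50,0,0,-0.101,0.03,0.025,-0.01,50,0,0,-0.101,0.027,0.028,-0.01,50,0,0,-0.1,0.024,0.03,-0.01,50,0,0,0,0,0,0,50,0,0,0,0,0,0,50]}}

```text
time: 2.28
position: [0.56, 0.127, 0.3534]
ee_rot: [-0.0, 0.669, 0.743, -0.0]
ft_force: [-0.1, -1.4, -0.8]
width: 0.5
grip_force: 0.0
```

```bash
python3 snap.py w1
```

```text
2.275 [0.56   0.127  0.3534] toolx deg 96.03 cam [0.552 0.196 0.423] fwd [ 0.028 -0.267 -0.963] f [-0.1 -1.4 -0.8] w 0.5001017493569729
```

View pics/w1.png

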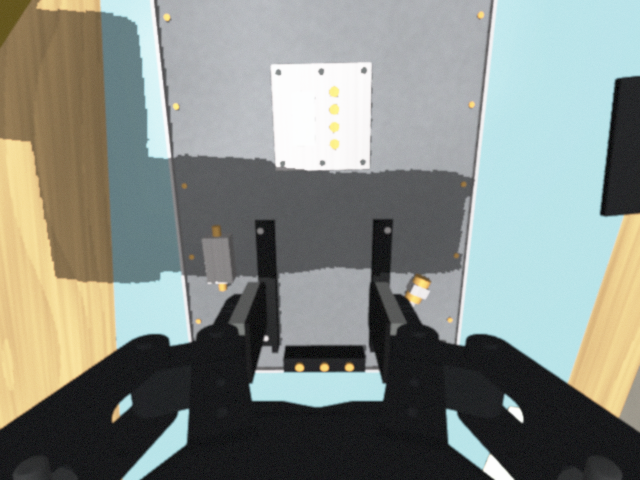

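The picture shows the module at (322,117), rails at (265,270) and (382,250) and the stop at (325,358). The module looks almost in line. Next I measure it precisely.

```bash
cat > meas.py <<'E'
import numpy as np,cv2
from h import *
d=dict(np.load("w1.npz"));im=d["image"].astype(int)
g=cv2.GaussianBlur(d["image"],(3,3),0).max(2).astype(int)
print(g[240,225:425:1][25:60],g[240,365:400])
L=[];Rr=[]
for v in range(226,268):
    b=np.where(g[v,250:290]<42)[0]+250; a=np.where(g[v,360:400]<42)[0]+360
    L.append((b.max()+.5,v));Rr.append((a.min()-.5,v))
B=cast(d,L,.006)[:,:2];A=cast(d,Rr,.006)[:,:2]
for P in(A,B):
    f=cv2.fitLine(P.astype(np.float32),cv2.DIST_HUBER,0,.001,.001).ravel();f[:2]*=-np.sign(f[1]);print(f,np.degrees(np.arctan2(f[0],-f[1])))
w=np.zeros((480,640),bool);w[50:180,250:390]=(g>190)[50:180,250:390]
w=cv2.morphologyEx(w.astype(np.uint8),cv2.MORPH_CLOSE,np.ones((9,9)))
print("mod",rect(d,w,.051))
# plate rims: left/right edges (outer plate edges) 
for v in(60,150,290):
    print(v,cast(d,[(np.argmax(g[v,140:250]>0)+140,v)],.02)[0])
print("gap width",np.linalg.norm(A.mean(0)-B.mean(0)))
s=cast(d,[(285,347),(364,347)],.036);print("stop front edge",s)
E
python3 meas.py
```

```text
[91 91 91 90 85 69 47 30 23 23 24 22 20 20 22 23 23 24 24 23 20 22 24 24
 34 56 78 88 91 91 92 92 92 92 91] [91 91 90 90 89 85 73 51 30 20 21 23 23 23 24 25 24 22 22 23 23 23 24 25
 25 32 49 69 82 88 88 88 88 89 89]
[ 0.11233182 -0.99367076  0.6306494   0.0746769 ] 6.4497514
[ 0.10746673 -0.9942087   0.51566887  0.06264396] 6.169304
mod ((545.1126708984375, 215.49630737304688), (118.91114807128906, 108.13093566894531), 3.1887736320495605)
60 [0.3676293  0.24884695 0.02      ]
150 [0.36549946 0.1599608  0.02      ]
290 [ 0.36158447 -0.00342711  0.02      ]
gap width 0.11565761048454126
stop front edge [[ 0.53964989 -0.05173139  0.036     ]
 [ 0.6335289  -0.04188742  0.036     ]]
```

```bash
cat > mod.py <<'E'
import numpy as np,cv2,sys
from h import *
u=np.array([np.sin(.108),-np.cos(.108)]);n=np.array([u[1]*-1,u[0]]);c=np.array([.57316,.06866])
# chassis x of c from stop face (0.145) via mid of its front top edge
s=np.array([.5866,-.0468]);xc=.145-(s-c)@u
def ch(p):p=np.asarray(p)-c;return np.round([xc+p@u,p@n],4)
if __name__=="__main__":
    print("xc",xc,"n",n,"stop mid lat",(s-c)@n,"home",c+(.095-xc)*u)
    d=dict(np.load("w1.npz"));g=d["image"].min(2).astype(int)
    print(g[117,262:282],g[117,362:380],g[56:72,322],g[160:180,340])
    for t in(200,225):
        w=np.zeros((480,640),bool);w[50:180,250:390]=(g>t)[50:180,250:390]
        w=cv2.morphologyEx(w.astype(np.uint8),cv2.MORPH_OPEN,np.ones((3,3)))
        r=rect(d,w,.051);print(r,ch(np.array(r[0])/1000))
E
python3 mod.py
```

```text
xc 0.028764008575545577 n [0.99417367 0.10779017] stop mid lat 0.0009162410022268209 home [0.58029959 0.00280992]
[185 185 187 185 189 188 188 189 188 182 185 221 246 252 253 253 253 253
 252 252] [249 248 247 248 248 248 248 242 220 177 171 175 178 179 179 179 178 179] [179 179 182 184 182 182 194 231 249 253 252 246 207 149 129 130] [250 250 250 251 250 250 250 249 244 221 178 157 130  99  92  87  88  92
  88  93]
((554.7044677734375, 211.2296600341797), (94.5909423828125, 98.48206329345703), 7.082965850830078) [-0.115 -0.003]
((554.7429809570312, 211.3187713623047), (93.12234497070312, 97.73529052734375), 7.0177812576293945) [-0.115  -0.0029]
```

Call:
{"method": "apply_moves", "body": {"series": [0,0,-0.003,0.043,0.001,0,50,0,0,0,0.043,0.001,0,50,0,0,0,0.043,0.001,0,50,0,0,0,0.043,0,0,50,0,0,0,0,0,0.05,50,0,0,0,0,0,0.05,50,0,0,0,0,0,0.05,50,0,0,0,0,0,0.05,50,0,0,0,0,0,0.03,50,0,0,0,0,0,0,50]}}

```text
time: 3.58
position: [0.5433, 0.2974, 0.1225]
ee_rot: [-0.001, 0.668, 0.744, -0.002]
ft_force: [-0.6, -0.5, 0.1]
width: 0.499
grip_force: 0.0
```

```bash
python3 - <<'E'
from plant import env
import cv2,numpy as np
s=env.observe();print(s["time"],s["position"],s["ee_rot"])
d=env.get_image("scene")
a=d["image"][180:400,230:470];cv2.imwrite("pics/s1.png",cv2.resize(a[:,:,::-1],None,fx=2.7,fy=2.7))
d=env.get_image("wrist");T=d["tool_from_camera"]
# finger depth points in tool frame
v,u=np.mgrid[:480,:640];P=np.stack([u,v,np.ones_like(u)],-1)@np.linalg.inv(d["camera_matrix"]).T*d["z_map"][...,None]
P=P@T[:3,:3].T+T[:3,3];m=(d["image"].max(2)<120)&(d["z_map"]>0)&(abs(P[...,1])<.06)&(P[...,2]>.03)&(P[...,2]<.08)&(abs(P[...,0])<.04)
print("finger: max z",np.percentile(P[m][:,2],[50,95,99]),"x",np.percentile(P[m][:,0],[1,99]),"|y|",np.percentile(abs(P[m][:,1]),[1,99]))
E
```

```text
3.575 [0.54334897 0.29741347 0.12247064] [-0.00083958  0.66797385  0.7441823  -0.00171419]
finger: max z [0.04740023 0.07604142 0.07790658] x [-0.03918108  0.01353734] |y| [0.00332883 0.03458855]
```

View pics/s1.png

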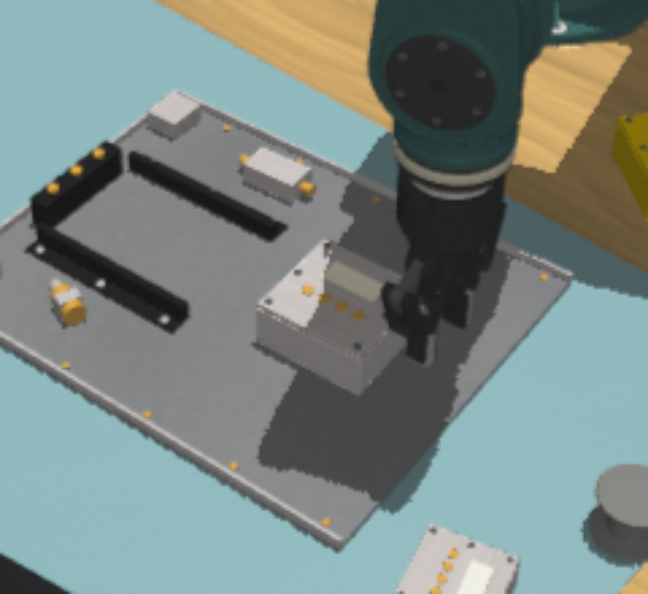

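The fingers stand behind the module with a clear gap. I descend, make contact, push a short way, then check.

Call:
{"method": "apply_moves", "body": {"series": [0,0,0,0,0.002,0.03,50,0,0,0,-0.01,0,0.002,50,0,0,0,-0.01,0,0,50,0,0,0,-0.01,0,0,50,0,0,0,-0.012,0,0,50,0,0,0,-0.015,0,0,50,0,0,0,-0.015,0,0,50,0,0,0,-0.015,0,0,50,0,0,0,0,0,0,50]}}

```text
time: 4.8
position: [0.5562, 0.2109, 0.0917]
ee_rot: [0.0, 0.668, 0.744, -0.0]
ft_force: [0.1, -0.2, 0.7]
width: 0.501
grip_force: 0.0
```

```bash
cat > chk.py <<'E'
import sys,cv2
from plant import env
from mod import *
from h import *
s=env.observe();print(s["time"],s["position"],"tool yaw",2*np.degrees(np.arctan2(s["ee_rot"][2],s["ee_rot"][1])),s["ft_force"].round(1),"tool ch",ch(s["position"][:2])-[.0193,0])
d=env.get_image("top");n_=sys.argv[1];np.savez(n_+".npz",**d)
a=d["image"][100:280,165:365];cv2.imwrite(f"pics/{n_}.png",cv2.resize(a[:,:,::-1],None,fx=4,fy=3.3))
E
python3 chk.py t1
```

```text
4.8 [0.55620522 0.21086853 0.09171059] tool yaw 96.1509247645177 [ 0.1 -0.2  0.7] tool ch [-0.1337 -0.0015]
```

View pics/t1.png

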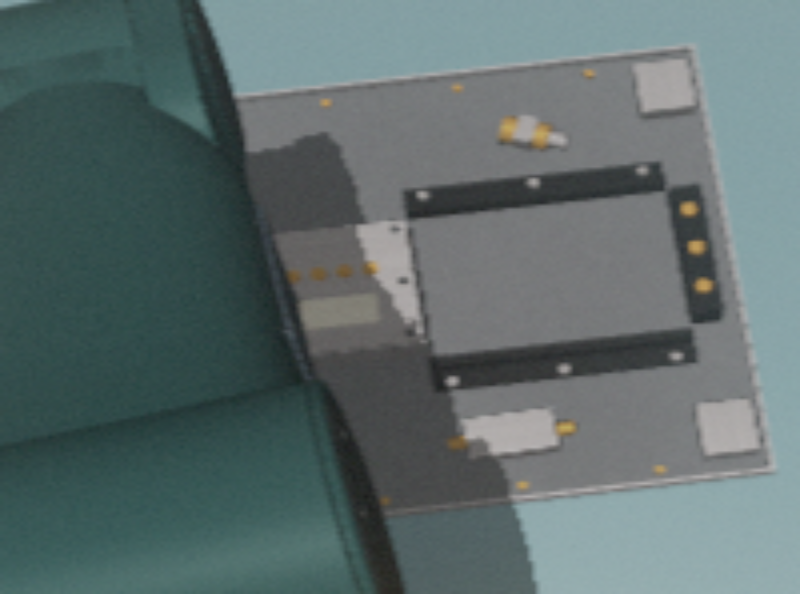

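Module straight; its front edge, from (403,222) to (425,340), is at the mouth, between the rail starts at (410,215) and (432,357). Before entering I measure its lateral place against the rails in this same picture.

```bash
python3 - <<'E'
from mod import *
d=dict(np.load("t1.npz"));g=d["image"].max(2).astype(int)
# rails, column-wise
ra=[];rb=[]
for x in range(275,325):
    k=np.where(g[145:175,x]<85)[0];ra.append((x,145+k.max()+.5))
    k=np.where(g[190:225,x]<85)[0];rb.append((x,190+k.min()-.5))
A=cast(d,ra,.006)[:,:2];B=cast(d,rb,.024)[:,:2]
print("A lat",np.median((A-c)@n),"slope",np.polyfit((A-c)@u,(A-c)@n,1)[0],"B lat",np.median((B-c)@n),np.polyfit((B-c)@u,(B-c)@n,1)[0])
h=cv2.cvtColor(d["image"],cv2.COLOR_RGB2HSV)
print(g[160:175,258],g[198:212,264],g[198:212,258],g[160:175,262])
for x in(246,250,254,258,262):
    col=cv2.GaussianBlur(d["image"],(3,3),0)[:,x].max(1).astype(int);gr=np.diff(col)
    t=160+np.argmax(gr[160:174]);b=198+np.argmin(gr[198:212])
    P=cast(d,[(x,t+.5),(x,b+.5)],.051)[:,:2];print(x,t,b,((P-c)@n).round(4))
E
```

```text
A lat 0.05585308383610238 slope 0.006709058538817821 B lat -0.05853693891599365 0.0036403992960273384
[120 119 117 121 121 124 123 137 163 167 169 171 166 168 169] [102 101  99  97 101 101  89  71  72  72  71  72  74  75] [105 100  99  99 100  96 103  93  75  76  76  70  74  71] [118 121 120 120 119 119 110 162 157 139 157 168 167 167 169]
246 168 198 [ 0.0416 -0.0338]
250 168 198 [ 0.0402 -0.0351]
254 167 205 [ 0.0414 -0.0538]
258 167 205 [ 0.0401 -0.0551]
262 166 203 [ 0.0413 -0.0515]
```

The module sits about 4 to 5 mm toward rail_b, so I carry it sideways by friction while pushing gently forward.

Call:
{"method": "apply_moves", "body": {"series": [0,0,0,-0.01,0.0012,0,50,0,0,0,-0.01,0.0012,0,50,0,0,0,-0.01,0.0012,0,50,0,0,0,-0.01,0.001,0,50,0,0,0,0,0,0,50]}}

```text
time: 5.48
position: [0.5654, 0.1722, 0.0919]
ee_rot: [0.0, 0.668, 0.744, -0.0]
ft_force: [0.4, 0.7, -0.5]
width: 0.5
grip_force: 0.0
```

```bash
python3 chk.py t2
```

```text
5.475 [0.56535132 0.17216774 0.09193314] tool yaw 96.18365629603112 [ 0.4  0.7 -0.5] tool ch [-0.0943  0.0034]
```

View pics/t2.png

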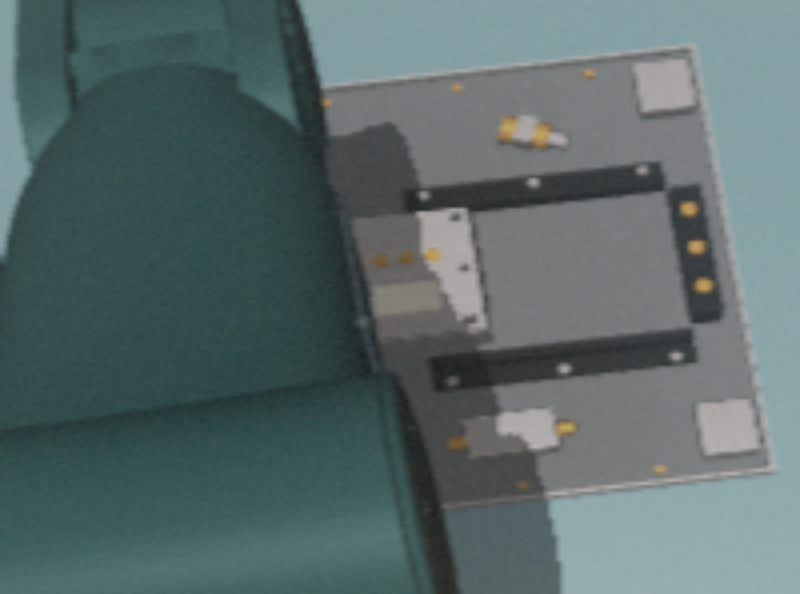

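The module's front edge now runs from (470,207) to (487,330), inside the lane. I measure its lateral place again.

```bash
python3 - <<'E'
from mod import *
d=dict(np.load("t2.npz"));G=cv2.GaussianBlur(d["image"],(3,3),0).max(2).astype(int)
for x in range(264,284,2):
    gr=np.diff(G[:,x]);t=158+np.argmax(gr[158:168]);b=193+np.argmin(gr[193:207])
    P=cast(d,[(x,t+.5),(x,b+.5)],.051)[:,:2];print(x,t,b,((P-c)@n).round(4))
print(G[158:168,276],G[193:207,276],G[193:207,268])
m=np.zeros((480,640),bool);m[155:208,262:290]=d["image"].min(2)[155:208,262:290]>140
v,x=np.where(m);print(x.min(),x.max(),v.min(),v.max())
P=cast(d,np.c_[x,v],.051)[:,:2]-c;print("lit lid: x max",np.percentile(P@u,99.5)+.0095,"lat",np.percentile(P@n,[.5,99.5]))
# depth: points near lid height
W=world(d);k=(W[...,2]>.042)&(W[...,2]<.06);k[:150]=0;k[215:]=0;k[:,:262]=0;k[:,292:]=0
P=W[k][:,:2]-c;print("depth lat",np.percentile(P@n,[1,99]))
E
```

```text
264 164 194 [ 0.0457 -0.0298]
266 164 194 [ 0.045  -0.0304]
268 163 194 [ 0.0469 -0.0311]
270 163 193 [ 0.0462 -0.0293]
272 163 193 [ 0.0455 -0.0299]
274 163 193 [ 0.0449 -0.0306]
276 162 206 [ 0.0467 -0.0635]
278 162 193 [ 0.0461 -0.0319]
280 162 195 [ 0.0454 -0.0376]
282 163 195 [ 0.0422 -0.0382]
[ 54  52  51  52  72 120 157 164 164 167] [104 101 101 102 102 101  97  91  84  77  74  73  73  69] [127 117 106 101 100  99  99  96  92  86  78  74  72  72]
269 285 163 199
lit lid: x max 0.0182991215996184 lat [-0.04521307  0.04484408]
depth lat [-0.04854127  0.04487512]
```

Module centred to about 1 mm. I push most of the way.

Call:
{"method": "apply_moves", "body": {"series": [0,0,0,-0.012,0,0,50,0,0,0,-0.015,0,0,50,0,0,0,-0.015,0.0002,0,50,0,0,0,-0.015,0,0,50,0,0,0,-0.015,0.0002,0,50,0,0,0,-0.015,0,0,50,0,0,0,-0.012,0,0,50,0,0,0,-0.01,0,0,50,0,0,0,0,0,0,50]}}

```text
time: 6.65
position: [0.5774, 0.0639, 0.0918]
ee_rot: [0.0, 0.668, 0.744, -0.0]
ft_force: [0.2, 0.9, -1.0]
width: 0.502
grip_force: 0.0
```

```bash
python3 chk.py t3
```

```text
6.65 [0.57741937 0.06390658 0.09178704] tool yaw 96.19101223214862 [ 0.2  0.9 -1. ] tool ch [0.0146 0.0037]
```

View pics/t3.png

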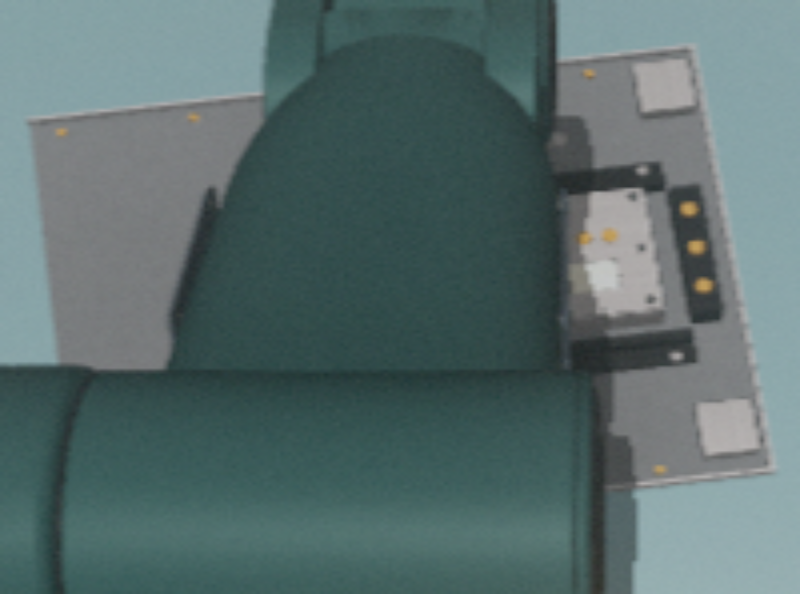

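The front face at about (655,250) is some 18 mm short of the stop at (680,255). I close up slowly.

Call:
{"method": "apply_moves", "body": {"series": [0,0,0,-0.005,0,0,50,0,0,0,-0.005,0,0,50,0,0,0,-0.003,0,0,50,0,0,0,-0.002,0,0,50,0,0,0,0,0,0,50]}}

```text
time: 7.32
position: [0.5791, 0.0496, 0.0919]
ee_rot: [0.0, 0.668, 0.744, -0.0]
ft_force: [-0.2, 0.1, 0.5]
width: 0.496
grip_force: 0.0
```

Call:
{"method": "apply_moves", "body": {"series": [0,0,0,-0.001,0,0,50,0,0,0,0,0,0,50]}}

```text
time: 7.58
position: [0.5791, 0.0489, 0.0919]
ee_rot: [0.0, 0.668, 0.745, 0.0]
ft_force: [-0.4, 1.6, -0.4]
width: 0.5
grip_force: 0.6
```

Call:
{"method": "apply_moves", "body": {"series": [0,0,0,-0.001,0,0,50,0,0,0,0,0,0,50]}}

```text
time: 7.82
position: [0.5792, 0.0479, 0.0919]
ee_rot: [0.0, 0.668, 0.745, 0.0]
ft_force: [-0.3, 1.9, 1.3]
width: 0.501
grip_force: 1.1
```

Call:
{"method": "apply_moves", "body": {"series": [0,0,0,-0.001,0,0,50,0,0,0,0,0,0,50]}}

```text
time: 8.07
position: [0.5793, 0.047, 0.0919]
ee_rot: [-0.0, 0.667, 0.745, 0.0]
ft_force: [-1.0, 4.8, 2.2]
width: 0.496
grip_force: 2.4
```

Call:
{"method": "apply_moves", "body": {"series": [0,0,0,-0.001,0,0,50,0,0,0,0,0,0,50]}}

```text
time: 8.32
position: [0.5792, 0.0468, 0.0919]
ee_rot: [-0.001, 0.667, 0.745, 0.001]
ft_force: [-1.8, 11.4, 3.8]
width: 0.5
grip_force: 5.9
```

Call:
{"method": "apply_moves", "body": {"series": [0,0,0,-0.001,0,0,50,0,0,0,0,0,0,50]}}

```text
time: 8.57
position: [0.5791, 0.0466, 0.0919]
ee_rot: [-0.002, 0.667, 0.745, 0.001]
ft_force: [-2.5, 18.7, 4.9]
width: 0.501
grip_force: 9.5
```

The tool has stalled at 19 N, so the module is against the stop. I back off along the lane, then rise.

Call:
{"method": "apply_moves", "body": {"series": [0,0,0,0.004,0,0,50,0,0,0,0.012,0,0,50,0,0,0,0.03,0,0,50,0,0,0,0.03,0,0,50,0,0,0,0.02,0,-0.04,50,0,0,0,0.02,0,-0.06,50,0,0,0,0.03,0,-0.06,50,0,0,0,0.03,0,-0.05,50,0,0,0,0,0,0,50,0,0,0,0,0,0,50]}}

```text
time: 9.82
position: [0.5604, 0.2177, 0.2964]
ee_rot: [-0.0, 0.667, 0.745, -0.0]
ft_force: [0.1, 0.0, -0.0]
width: 0.505
grip_force: 0.0
```

```bash
python3 chk.py t4; python3 - <<'E'
from mod import *
d=dict(np.load("t4.npz"))
G=d["image"].min(2);m=np.zeros((480,640),bool);m[150:200,285:340]=G[150:200,285:340]>140
r=rect(d,m,.051);print(r,ch(np.array(r[0])/1000)-[.0193,0])
d2=__import__("plant").env.get_image("scene");a=d2["image"][180:400,180:460]
cv2.imwrite("pics/s2.png",cv2.resize(a[:,:,::-1],None,fx=2.7,fy=2.7))
E
```

```text
9.825 [0.56039332 0.2176935  0.29640628] tool yaw 96.26338621616723 [ 0.1  0.  -0. ] tool ch [-0.1401  0.0034]
((580.8202514648438, -15.37509536743164), (94.92154693603516, 99.33647155761719), 6.661346912384033) [ 0.0938 -0.0014]
```

View pics/s2.png

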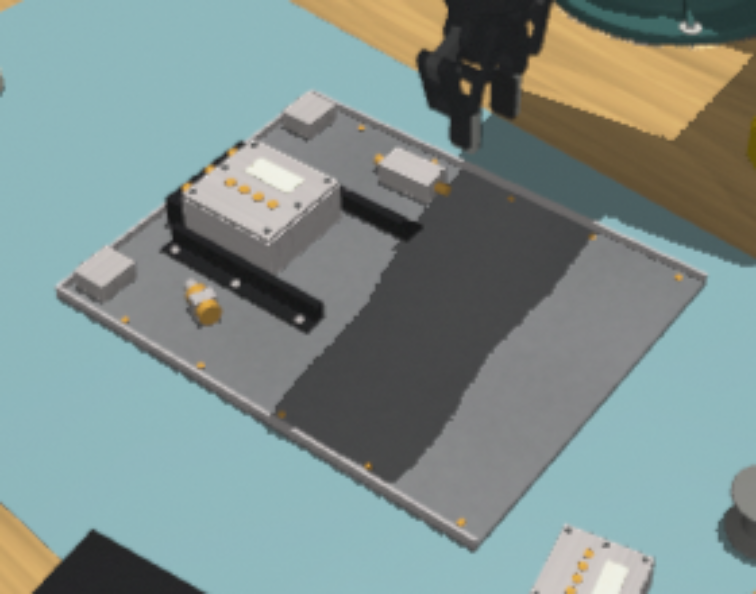

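The module at (260,205) sits home against the stop, centred (x about 94 mm, y about -1 mm). The gripper is clear, so I hand in.

```bash
python3 -c "
from plant import env
print(env.job_done())"
```

```text
the job is handed in; nothing more can be done
None
```

I pushed the module home against the stop (measured x about 94 mm, 1 mm off the centre line, straight), saw no sign of rail contact, moved the arm clear and handed the job in; no verdict came back.

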